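Set up the work lamp: raise its mast to the click, then switch it on

TASK

Get the work lamp on the bench ready: pull its head up until you feel it stop and the mast's red lock button has clicked out through the tube, and let go. Then press the orange thumb slide down into its slot on top of the head and, keeping it gently pressed, push it all the way over to the line mark so that it pops up again in the on position. Leave the lamp standing where it is, mast locked, and do not disturb the things round it.

Things in the scene. Friction and masses are not known exactly. Their poses are not given: they have to be found in the camera images.
- lamp: Free-standing battery work lamp, 4.4 kg, heavy base. Origin: centre of the base's underside; z up, -x front (white light panel, red button), y along base and head. Black-yellow base 156 (x) x 176 (y) x 58 mm; from its middle rises a square aluminium tube, 30 x 30 mm, with a black 38 mm collar ending 140 mm above the bench. The steel mast with the head slides in it, on the same axis.
- head_top (a point): Centre of the head's flat top; axes as the lamp's. The head is a bar 58 (x) x 134 (y) x 64 mm; its upper 32 mm is a black rubber grip band with upright faces, to be taken across the 58 mm. Top 206 mm above the bench with the mast down, up to 297 mm when locked. Slot in the top: 30 mm wide (x), 70 long (y), 15 deep, centred. A white ring on the deck marks off (-y end), a white line on (+y end).
- thumb_pad (a point): Centre of the pad of the orange thumb slide, 6 mm below the head's top (10 mm pressed in); moves with it. The slide is 27 mm wide, 52 mm long (y); its hollow is 40 mm long between two 6 mm cross ribs that end flush with the head's top. Off: 8 mm to -y of the head's centre; on: 8 mm to +y, showing a green mark behind it. The tips of shut fingers, jaw line along the slot, fit in the hollow.
- mast (a joint): How far the head is raised, m: 0 right down, 0.0915 hard stop, by which the button is out. Friction about 9 N also holds up the 0.4 kg head; raising it takes about 13 N. Even locked it sinks under a press of about 5 N, through 3 to 13 mm of play (the worn seat of the button differs each time), until the button carries it.
- lock_button (a joint): How far the red round-nosed button, 10 mm across, stands out, m: about 0.001 while it is inside the tube, 0.009 when it has sprung out through the upright oval hole in the front of the tube, 102 to 124 mm above the bench. Out, it carries the head.
- thumb_slide (a joint): Travel of the thumb slide along the slot, m: 0 off, 0.016 fully on (towards the lamp's +y). Friction about 1.5 N. A gate blocks it until the thumb piece is pressed in, and again lets the piece rise only at the two ends.
- thumb_press (a joint): How far the thumb piece is pressed down into the slot, m: 0 up, stop at 0.0045. It is sprung: 4.5 N to start it, about 8.5 N at 0.0032 where it clears the gate, 10 N at the stop. A press or push over 22 N breaks it.
- masking_tape: Roll of cream masking tape, 105 mm across, 25 mm high, lying flat beside the lamp; leave it. Origin: centre of its underside.
- duct_tape: Roll of black duct tape with an orange core, 105 mm across, 50 mm high, lying flat beside the lamp; leave it. Origin: centre of its underside.
- dose_cup: Small clear measuring cup, 51 mm across, 35 mm high, in front of the lamp; leave it. Origin: centre of its underside.
- sanding_block: Black sanding block with a rust-red face, 62 x 115 x 31 mm, behind the lamp; leave it. Origin: centre of its underside.

How it is judged:
On the way, in this order (a step that is already met when the one before it is completed fails the run):
1. the mast is up and its lock button has sprung out (value of joint mast above 0.076 m and value of joint lock_button above 0.0065 m), for 0.2 s.
2. the thumb slide is fully over to on and has popped up, the mast still locked (all of step 1 and value of joint thumb_slide above 0.0145 m and value of joint thumb_press below 0.001 m), for 0.2 s.
At the end, for the whole second after the job is handed in: The mast is up (over 76 mm) with its lock button standing out (over 6.5 mm), the thumb slide is at on (over 14.5 of 16 mm) and has popped up (within 1 mm), and the lamp stands upright (within 0.03 rad), still, within 30 mm of where it stood (all of step 2 and angle between lamp's own z axis and vertical below 0.03 rad and distance of lamp from where it was at the start of the episode below 0.03 m and linear speed of lamp below 0.01 m/s); the robot touches nothing.
It fails at once if the thumb slide was pressed or pushed with over 22 N (contact force between the fingers and thumb_press above 22 N).
It fails at once if the lamp was tipped (angle between lamp's own z axis and vertical above 0.2 rad).
It fails at once if a thing beside the lamp was disturbed (moved over 30 mm) (distance of any of masking_tape, duct_tape, dose_cup, sanding_block from where it was at the start of the episode above 0.03 m).
It also fails if it takes over 48 s, if anything falls off the work surface, if the arm or the gripper's body presses on something with over 40 N, if the wrist force passes 120 N, or if a joint passes its speed limit or range.

ROBOT

A 6-joint arm with a two-finger parallel gripper is mounted at the origin on a cart in front of the work surface, level with it; the furniture and walls round the work are solid. World frame = base frame: x ahead of the robot, y to its left, z up, the work surface at z = 0. Lengths are in m, angles in rad, forces in N, time in s.
With the tool pointing down it reaches from about 0.15 to 0.775 m from the base axis. Payload 6.1 kg.
Tool frame: the origin (TCP) lies midway between the tips of the shut fingers; the grasp point (between the pads) lies env.grip_depth behind it (env.grip_depth is the distance from the TCP to the grasp point, in m); z points along the fingers, y is the line along which they close (so a half turn about z gives the same grasp; the last joint's range is limited). The gripper opens to 85 mm and grips with 20 to 120 N. Pads are 22 mm wide; open, the fingers measure 114 mm over their backs; the gripper's body (76 mm by 85 mm) begins 54 mm behind the grasp point. The pads swing forward as they close: fully open they stand 13 mm farther back than shut.
Start: joints at [-1.313, 0.126, -0.04, 1.405, 0, 1.571], TCP at [0.134, -0.508, 0.211] pointing down, gripper open.
Joint ranges: [-2.72, 2.72], [-0.95, 1.95], [-1.27, 1.35], [-1.78, 2.02], [-1.46, 1.47], [-3.14, 3.14]. Speed limits (rad/s): [2.39, 2.39, 3.01, 3.14, 3.14, 3.14].

INTERFACE

Orientations are given as a unit quaternion [w, x, y, z].
In Python, from bench import env, snapshot gives the robot as it stands.
- The arm moves only by the tool arm_command, never from a script. Its argument "increments" is a list that holds one entry, the list of rows, each a list of 5 numbers: the closure, from -1 (fully open) to 1 (shut), then the shift along the world's x, y, z each as a share of 25 cm, from -1 to 1, then the turn about the world's z as a share of pi/2 rad, from -1 to 1. A call has 1 to 12 rows; each row shifts and turns the commanded pose from where the row before left it; what a row does not reach is not made up. A row lasts 1/10 s, in which the tool goes at most 50 mm and 8.59 degrees, less where a joint would pass 70% of its speed; a pose out of reach is approached as far as the arm can. A call with a number of a shift or a turn outside -1 to 1 is refused whole. A call with a gripper value outside its range is refused whole. The fingers move at their own pace and stop on an object; "force" is the grip in N (left out, the last holds). Time passes only in rows, so rows that do not move let the fingers close. It gives the time, the measured TCP pose, the force, the opening and the grip force at its end, in the units of the state.
- env.sense(): the state, without advancing time (a new reading comes with each control period).
- snapshot(name): name is "scene" or "top" or "wrist"; returns a dict with "image" (420x560x3 uint8, red, green, blue), "K" (3x3 intrinsics, pixels), "position" and "rotation" of the camera in the world. Camera axes: x right, y down, z forward; pixel columns grow to the right and rows downward; lengths in m; the calibration is good to about 2 mm. A picture is of the moment at which its call begins. There is no depth.
- env.sign_off(): hands the job in; it is judged then, once.
The state is a dict: "t": time; "q": joint angles; "joint_velocities": joint speeds; "joint_efforts": joint torques, N m; "position": TCP position; "orientation": TCP orientation; "ft_force": force on the tool from outside, world axes, zero at the start; "ft_torque": the same for the moment, N m; "grip_width": finger opening in m; "gripper_force": force on a finger pad.
Only numpy, scipy, OpenCV 4.12 (cv2) and the standard library are available. Lean on these libraries where they do the work, as an engineer would, in place of code of your own. Each camera call takes 0.05 s, during which the arm holds its last target. There are 200 camera calls.

## Working session

There is one attempt and no reset: what is moved stays moved. The work goes in short steps, Python scripts to look and compute and a tool call to move; the robot and the scene stay as the last step left them, time stands still between calls to the robot, and variables do not carry over. Pictures are saved under pics/ and viewed, at most 10 in all, crops included, and the job is handed in when it is done.

Besides the shell and the picture viewer there is one more tool, called after "Request:" as name(argument=value, ...), one argument or row to a line, values as JSON. arm_command: Moves the arm, as the interface text tells. Its arguments: {"type":"object","properties":{"increments":{"type":"array"},"force":{"type":"number"}},"required":["increments"]}

```bash
ls; mkdir -p pics; python3 - <<'E'
from bench import env, snapshot
import cv2, numpy as np
s=env.sense(); print({k:np.round(v,3).tolist() for k,v in s.items()}, env.grip_depth)
a=[]
for n in("scene","top"):
    d=snapshot(n); np.savez(f"pics/{n}0.npz",**d); print(n,np.round(d["K"],1).tolist(),np.round(d["position"],3),np.round(d["rotation"],3).tolist())
    cv2.imwrite(f"pics/{n}0.png",d["image"][:,:,::-1])
E
```

```text
pics
{'t': 0.0, 'q': [-1.313, 0.126, -0.041, 1.405, -0.0, 1.571], 'joint_velocities': [-0.001, -0.0, -0.001, -0.0, 0.0, 0.001], 'joint_efforts': [-0.002, -43.591, 35.293, 0.017, 0.0, 0.0], 'position': [0.134, -0.507, 0.21], 'orientation': [-0.001, 0.992, 0.129, -0.0], 'ft_force': [0.117, 0.016, -0.298], 'ft_torque': [0.043, -0.037, 0.025], 'gripper_force': 0.0, 'grip_width': 0.085} 0.0187
scene [[546.6, 0.0, 280.4], [0.0, 546.6, 206.2], [0.0, 0.0, 1.0]] [0.107 0.778 0.616] [0.136, -0.206, 0.836, -0.49]
top [[433.0, 0.0, 276.1], [0.0, 433.0, 217.2], [0.0, 0.0, 1.0]] [0.054 0.161 0.846] [0.191, -0.614, 0.73, -0.232]
```

View pics/scene0.png

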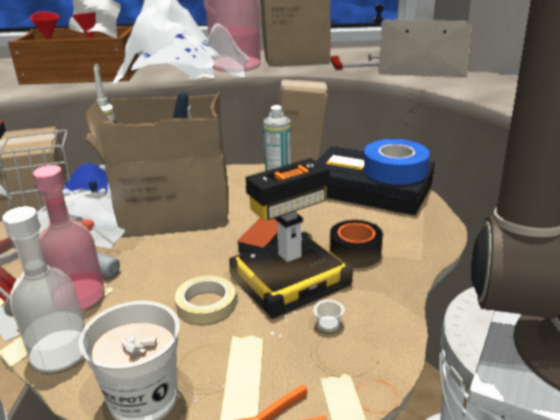

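View pics/top0.png

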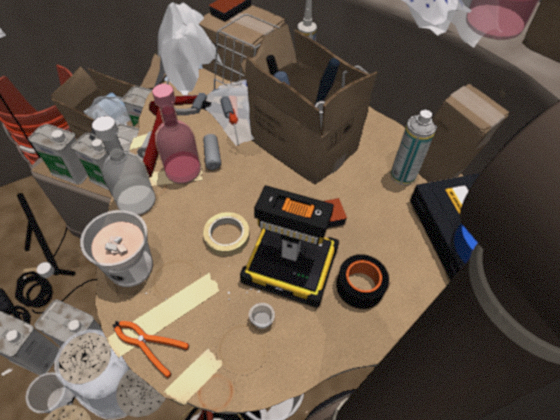

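The scene view has the lamp at about (290,225) with its light panel facing the camera and the orange slide at (293,172). In the top view the slide is at (298,208), and the base spans about (243–338, 230–300). Next I'll zoom in.

```bash
cat > h.py <<'E'
import numpy as np
from scipy.spatial.transform import Rotation as R
def rot(d):
    r=np.array(d["rotation"]); return r if r.shape==(3,3) else R.from_quat(r,scalar_first=True).as_matrix()
def ray(d,u,v):
    return rot(d)@np.linalg.inv(d["K"])@np.array([u,v,1.])
def plane(d,u,v,z):
    r=ray(d,u,v); p=np.array(d["position"]); return p+r*(z-p[2])/r[2]
def proj(d,P):
    c=d["K"]@(rot(d).T@(np.array(P)-d["position"])); return c[:2]/c[2]
E
python3 - <<'E'
import cv2,numpy as np
from h import *
o=[]
for n,(x,y,w,h) in {"scene":(235,150,110,82),"top":(245,180,110,82)}.items():
    d=dict(np.load(f"pics/{n}0.npz")); im=d["image"]
    hsv=cv2.cvtColor(im,cv2.COLOR_RGB2HSV); m=cv2.inRange(hsv,(5,150,150),(18,255,255))
    k,l,st,c=cv2.connectedComponentsWithStats(m)
    for i in range(1,k):
        if st[i,4]>15 and x<c[i][0]<x+w and y<c[i][1]<y+h: print(n,st[i],c[i],plane(d,*c[i],.2))
    o.append(cv2.resize(im[y:y+h,x:x+w],(396,295),interpolation=cv2.INTER_CUBIC))
cv2.imwrite("pics/crop0.png",np.hstack(o)[:,:,::-1])
E
```

```text
scene [275 165  33  14 198] [291.52525253 172.29292929] [0.51791543 0.00338985 0.2       ]
top [282 198  32  19 335] [297.71044776 207.89552239] [0.51154914 0.03620057 0.2       ]
top [327 199  19  21 194] [337.42783505 209.48453608] [ 0.49553621 -0.03525368  0.2       ]
```

View pics/crop0.png

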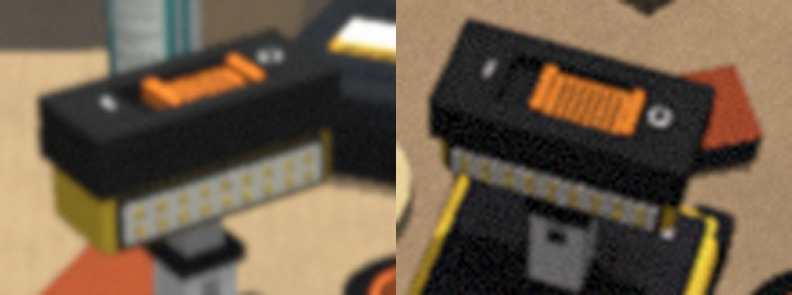

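Each crop shows the head top: the orange slide is at the ring end (off), with the line at the other end. I'll triangulate the slide, ring, line and head corners across both views.

```bash
python3 - <<'E'
import numpy as np
from h import *
S=dict(np.load("pics/scene0.npz"));T=dict(np.load("pics/top0.npz"))
s=lambda u,v:(235+u/3.6,150+v/3.6)
t=lambda u,v:(245+(u-396)/3.6,180+v/3.6)
pts={"ring":(s(270,55),t(660,116)),"line":(s(108,103),t(489,69)),"orange":((291.5,172.3),(297.7,207.9)),
"c-y front":(s(342,82),t(690,167)),"c+y front":(s(100,150),t(432,100)),"c+y back":(s(40,98),t(469,20)),"c-y back":(s(283,30),t(714,92))}
for k,(a,b) in pts.items():
    p,q=S["position"],T["position"];r=ray(S,*a);w=ray(T,*b);r/=np.linalg.norm(r);w/=np.linalg.norm(w)
    x,res,*_=np.linalg.lstsq(np.c_[r,-w],q-p,rcond=None)
    A=p+r*x[0];B=q+w*x[1]; print(k,np.round((A+B)/2,3),"gap",round(np.linalg.norm(A-B),4),np.round(plane(T,*b,.206)[:2],3))
E
```

```text
ring [0.48  0.006 0.222] gap 0.0001 [0.491 0.002]
line [0.524 0.084 0.222] gap 0.0008 [0.535 0.082]
orange [0.498 0.04  0.219] gap 0.0007 [0.507 0.037]
c-y front [ 0.45  -0.003  0.212] gap 0.0076 [ 0.459 -0.005]
c+y front [0.512 0.115 0.216] gap 0.0024 [0.521 0.114]
c+y back [0.558 0.089 0.22 ] gap 0.0001 [0.569 0.087]
c-y back [ 0.488 -0.023  0.222] gap 0.0023 [ 0.501 -0.028]
```

Request:
arm_command(
  increments=[
    [[-1, 0, 0, 0.17, 0], [-1, 0, 0, 0.17, 0], [-1, 0, 0, 0.17, 0], [-1, 0, 0, 0.17, 0], [-1, 0.105, 0.158, 0, 0.085], [-1, 0.105, 0.158, 0, 0.085], [-1, 0.105, 0.158, 0, 0.085], [-1, 0.105, 0.158, 0, 0.085], [-1, 0.105, 0.158, 0, 0.085], [-1, 0.105, 0.158, 0, 0.085], [-1, 0.105, 0.158, 0, 0], [-1, 0.105, 0.158, 0, 0]],
  ],
  force=60,
)

```text
t: 1.3
position: [0.3443, -0.1898, 0.3807]
orientation: [0.0, 0.863, 0.505, -0.0]
ft_force: [0.7, -0.8, -0.5]
grip_width: 0.0853
gripper_force: 0.0
```

Request:
arm_command(
  increments=[
    [[-1, 0.105, 0.158, 0, 0], [-1, 0.105, 0.158, 0, 0], [-1, 0.105, 0.158, 0, 0], [-1, 0.105, 0.158, 0, 0], [-1, 0.105, 0.158, 0, 0], [-1, 0.105, 0.158, 0, 0], [-1, 0, 0, 0, 0], [-1, 0, 0, 0, 0]],
  ],
)

```text
t: 2.1
position: [0.5016, 0.0463, 0.3797]
orientation: [-0.0, 0.862, 0.506, -0.001]
ft_force: [0.3, -0.4, -0.1]
grip_width: 0.0853
gripper_force: 0.0
```

```bash
python3 - <<'E'
from bench import env, snapshot
import cv2, numpy as np
from h import *
s=env.sense(); print(s["t"],s["position"],s["orientation"],s["q"])
d=snapshot("wrist"); np.savez("pics/w1.npz",**d); im=d["image"].copy()
yax=R.from_quat(s["orientation"],scalar_first=True).as_matrix()[:,1]; print("jaw yaw",np.degrees(np.arctan2(yax[1],yax[0])),d["position"])
cv2.imwrite("pics/w1.png",im[:,:,::-1])
E
```

```text
2.1 [0.50159144 0.04627758 0.37972503] [-3.72810952e-04  8.62486974e-01  5.06077867e-01 -1.12811118e-03] [ 9.21784255e-02  1.53655162e-01  3.71273984e-01  1.79077450e+00
 -2.82762222e-04  2.17250813e+00]
jaw yaw -29.1941732625747 [0.53755518 0.10967656 0.54240386]
```

View pics/w1.png

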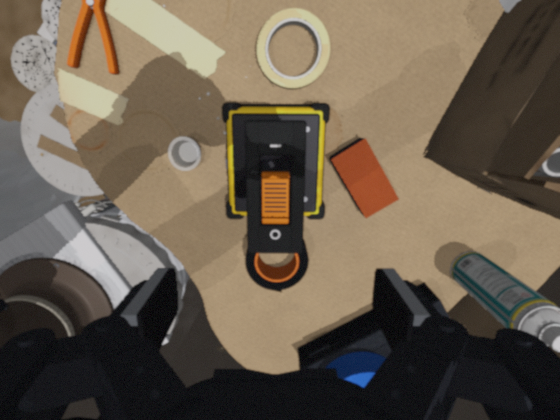

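The wrist view shows the head top at about columns 247–304, rows 122–251. The line is at (275,146), the ring at (276,235) and the slide at (276,198), and the head is aligned with the image columns.

```bash
python3 - <<'E'
from h import *
d=dict(np.load("pics/w1.npz"))
for z in(.206,.221):
    P={k:plane(d,*p,z) for k,p in dict(line=(275,146),ring=(276,235),a=(247,122),b=(305,122),c=(247,251),e=(303,251),o=(276,198)).items()}
    print(z,{k:np.round(v[:2],4).tolist() for k,v in P.items()},"mid",(P["line"]+P["ring"])[:2]/2,"len",np.linalg.norm(P["a"]-P["c"]),"wid",np.linalg.norm(P["a"]-P["b"]),"yaw",np.degrees(np.arctan2(*(P["line"]-P["ring"])[:2])), np.linalg.norm((P["line"]-P["ring"])))
print(proj(d,[.502,.0445,.206]), (rot(d)).round(3))
E
```

```text
0.206 {'line': [0.5223, 0.0829], 'ring': [0.477, -0.0003], 'a': [0.5097, 0.1165], 'b': [0.5592, 0.0887], 'c': [0.4401, -0.0011], 'e': [0.4937, -0.0311], 'o': [0.4971, 0.0356]} mid [0.499634   0.04127277] len 0.13661812092456577 wid 0.05681560509043094 yaw 28.582639900017337 0.09473212950642439
0.221 {'line': [0.523, 0.0841], 'ring': [0.4797, 0.0046], 'a': [0.5109, 0.1162], 'b': [0.5583, 0.0896], 'c': [0.4444, 0.0038], 'e': [0.4957, -0.0248], 'o': [0.4989, 0.0389]} mid [0.50132488 0.04432284] len 0.13052641961242176 wid 0.05428223913767607 yaw 28.58263990001734 0.09050809367786018
[275.9923319  188.50286643] [[ 0.873 -0.468 -0.14 ]
 [-0.488 -0.837 -0.248]
 [-0.001  0.285 -0.959]]
```

Request:
arm_command(
  increments=[
    [[-1, 0, -0.012, -0.16, 0], [-1, 0, 0, -0.16, 0], [-1, 0, 0, -0.16, 0], [-1, 0, 0, -0.16, 0], [-1, 0, 0, -0.15, 0], [-1, 0, 0, 0, 0], [1, 0, 0, 0, 0], [1, 0, 0, 0, 0], [1, 0, 0, 0, 0], [1, 0, 0, 0, 0], [1, 0, 0, 0, 0], [1, 0, 0, 0, 0]],
  ],
  force=50,
)

```text
t: 3.35
position: [0.4999, 0.043, 0.1859]
orientation: [-0.001, 0.863, 0.505, 0.0]
ft_force: [-11.1, 3.8, 2.1]
grip_width: 0.0569
gripper_force: 59.1
```

Request:
arm_command(
  increments=[
    [[1, -0.006, 0.002, 0, 0], [1, 0, 0, 0.02, 0], [1, 0, 0, 0.04, 0], [1, 0, 0, 0.04, 0], [1, 0, 0, 0.04, 0], [1, 0, 0, 0.04, 0], [1, 0, 0, 0, 0], [1, 0, 0, 0, 0]],
  ],
)

```text
t: 4.15
position: [0.4998, 0.0431, 0.2308]
orientation: [0.0, 0.863, 0.505, 0.001]
ft_force: [-4.6, 3.7, -4.7]
grip_width: 0.0567
gripper_force: 58.8
```

Request:
arm_command(
  increments=[
    [[1, 0, 0, 0.03, 0], [1, 0, 0, 0.03, 0], [1, 0, 0, 0.03, 0], [1, 0, 0, 0.02, 0]],
  ],
)

```text
t: 4.55
position: [0.4997, 0.043, 0.2573]
orientation: [-0.0, 0.863, 0.505, 0.0]
ft_force: [-3.6, 4.8, -13.9]
grip_width: 0.0566
gripper_force: 57.9
```

Request:
arm_command(
  increments=[
    [[1, 0, 0, 0.016, 0], [1, 0, 0, 0, 0]],
  ],
)

```text
t: 4.75
position: [0.4997, 0.0431, 0.2615]
orientation: [-0.0, 0.863, 0.505, 0.001]
ft_force: [-4.5, 5.1, -9.2]
grip_width: 0.0567
gripper_force: 59.6
```

Request:
arm_command(
  increments=[
    [[1, 0, 0, 0.016, 0], [1, 0, 0, 0, 0]],
  ],
)

```text
t: 4.95
position: [0.4994, 0.0425, 0.2621]
orientation: [-0.0, 0.863, 0.505, -0.002]
ft_force: [0.4, 3.4, -27.6]
grip_width: 0.0564
gripper_force: 64.3
```

Request:
arm_command(
  increments=[
    [[1, 0, 0, 0, 0], [1, 0, 0, -0.008, 0], [1, 0, 0, 0, 0], [-1, 0, 0, 0, 0], [-1, 0, 0, 0, 0], [-1, 0, 0, 0, 0], [-1, 0, 0, 0, 0], [-1, 0, 0, 0.15, 0], [-1, 0, 0, 0.15, 0], [-1, 0, 0, 0.12, 0], [-1, 0, 0, 0, 0]],
  ],
)

```text
t: 6.05
position: [0.5009, 0.0428, 0.3716]
orientation: [0.002, 0.863, 0.505, 0.004]
ft_force: [0.3, 1.0, 0.3]
grip_width: 0.0854
gripper_force: 0.0
```

```bash
python3 - <<'E'
from bench import env, snapshot
import cv2, numpy as np
s=env.sense(); print(s["t"],s["position"],s["ft_force"])
W=snapshot("wrist");np.savez("pics/w2.npz",**W)
o=[cv2.resize(W["image"],(400,300))]
d=snapshot("scene");np.savez("pics/scene2.npz",**d)
o.append(cv2.resize(d["image"][170:270,225:358],(400,300),interpolation=cv2.INTER_CUBIC))
cv2.imwrite("pics/c2.png",np.hstack(o)[:,:,::-1])
E
```

```text
6.05 [0.5009148  0.04279233 0.37159127] [0.2707867  1.01321483 0.25328013]
```

View pics/c2.png

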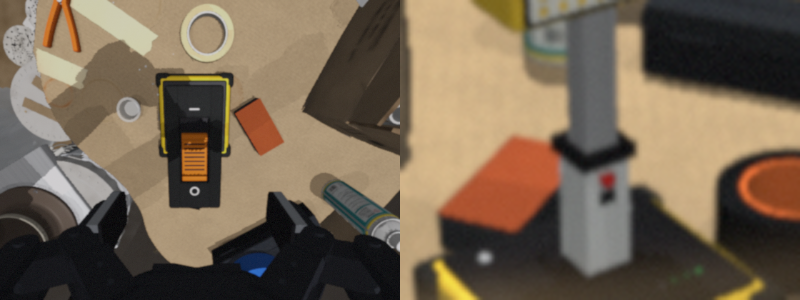

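The red button now shows in the oval hole, so the mast is locked. In the wrist half of the picture the line is at (194,108), the ring at (194,191) and the slide at about (194,158). I'll locate them on the z=0.297 plane.

```bash
python3 - <<'E'
import cv2
from h import *
d=dict(np.load("pics/w2.npz")); hsv=cv2.cvtColor(d["image"],cv2.COLOR_RGB2HSV)
m=cv2.inRange(hsv[100:300,220:330],(0,0,150),(180,70,255)); k,l,st,c=cv2.connectedComponentsWithStats(m)
P=[]
for i in range(1,k):
    if st[i,4]>15: u=c[i]+[220,100]; print("white",st[i,4],u,plane(d,*u,.297)); 
m=cv2.inRange(hsv[150:300,220:330],(5,130,90),(20,255,255)); k,l,st,c=cv2.connectedComponentsWithStats(m)
for i in range(1,k):
    if st[i,4]>50:
        x,y,w,h,_=st[i]; print("orange",st[i]+[220,150,0,0,0])
        for v in(y,y+h): print(plane(d,220+x+w/2,150+v,.297))
E
```

```text
white 38 [271.5        152.10526316] [0.52272709 0.08476992 0.297     ]
white 69 [271.92753623 266.86956522] [0.47909312 0.00713427 0.297     ]
orange [ 254  187   37   67 2299]
[0.51092267 0.06246945 0.297     ]
[0.48485846 0.01641056 0.297     ]
```

Request:
arm_command(
  increments=[
    [[1, -0.016, -0.015, 0, 0.091], [1, 0, 0, 0, 0.091], [1, 0, 0, 0, 0.091], [1, 0, 0, 0, 0.091], [1, 0, 0, 0, 0.091], [1, 0, 0, 0, 0.091], [1, 0, 0, 0, 0.091], [1, 0, 0, 0, 0.091], [1, 0, 0, 0, 0.091], [1, 0, 0, 0, 0.091], [1, 0, 0, 0, 0.09], [1, 0, 0, 0, 0]],
  ],
  force=30,
)

```text
t: 7.35
position: [0.4956, 0.039, 0.3657]
orientation: [-0.001, 0.253, 0.967, -0.0]
ft_force: [-0.5, 0.2, -0.4]
grip_width: 0.0006
gripper_force: 0.0
```

Request:
arm_command(
  increments=[
    [[1, 0, 0, -0.08, 0], [1, 0, 0, -0.08, 0], [1, 0, 0, -0.08, 0], [1, 0, 0, 0, 0], [1, 0, 0, 0, 0]],
  ],
)

```text
t: 7.85
position: [0.4954, 0.0391, 0.3067]
orientation: [-0.001, 0.254, 0.967, -0.0]
ft_force: [-0.1, -0.3, -0.5]
grip_width: 0.0001
gripper_force: 0.0
```

```bash
python3 - <<'E'
from bench import env, snapshot
import cv2, numpy as np
from h import *
s=env.sense(); print(s["t"],s["position"],s["ft_force"])
M=R.from_quat(s["orientation"],scalar_first=True).as_matrix();print(M.round(3),np.degrees(np.arctan2(M[1,1],M[0,1])))
W=snapshot("wrist");np.savez("pics/w3.npz",**W)
d=snapshot("scene");np.savez("pics/scene3.npz",**d)
print(proj(W,s["position"]),proj(d,s["position"]))
o=[cv2.resize(W["image"],(400,300)),cv2.resize(d["image"][80:180,225:358],(400,300),interpolation=cv2.INTER_CUBIC)]
cv2.imwrite("pics/c3.png",np.hstack(o)[:,:,::-1])
E
```

```text
7.85 [0.49543167 0.03905695 0.30668003] [-0.09810084 -0.29451561 -0.50152314]
[[-0.871  0.491 -0.001]
 [ 0.491  0.871 -0.   ]
 [ 0.001 -0.001 -1.   ]] 60.56158348750713
[274.05723281 254.91513009] [292.54152342 123.47750909]
```

View pics/c3.png

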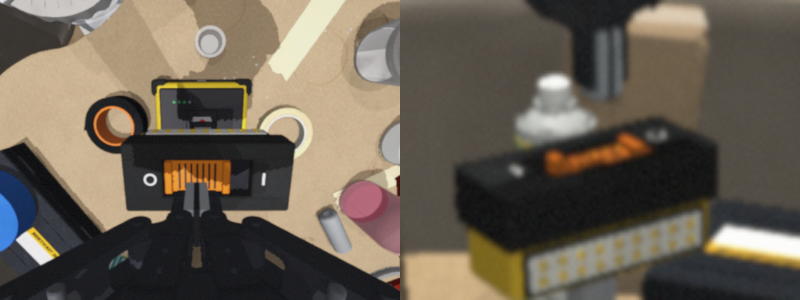

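The wrist half shows the slide spanning columns 165–231 with the shut tips at about column 197, so they are centred lengthwise. Sideways they need about +1.5 mm in x. I'll go down and feel for contact.

Request:
arm_command(
  increments=[
    [[1, 0.006, 0, 0, 0], [1, 0, 0, -0.016, 0], [1, 0, 0, -0.016, 0], [1, 0, 0, -0.012, 0], [1, 0, 0, 0, 0]],
  ],
)

```text
t: 8.45
position: [0.4971, 0.0391, 0.2951]
orientation: [-0.0, 0.253, 0.967, -0.0]
ft_force: [-0.7, 1.0, 0.3]
grip_width: 0.0001
gripper_force: 0.0
```

Request:
arm_command(
  increments=[
    [[1, 0, 0, -0.006, 0], [1, 0, 0, -0.006, 0], [1, 0, 0, 0, 0]],
  ],
)

```text
t: 8.75
position: [0.4973, 0.0391, 0.2926]
orientation: [-0.0, 0.253, 0.967, -0.0]
ft_force: [-0.4, 1.7, -0.4]
grip_width: -0.0002
gripper_force: 0.0
```

Request:
arm_command(
  increments=[
    [[1, 0, 0, -0.006, 0], [1, 0, 0, 0, 0]],
  ],
)

```text
t: 8.95
position: [0.4973, 0.0391, 0.2912]
orientation: [-0.0, 0.253, 0.967, -0.0]
ft_force: [0.6, -0.7, 0.1]
grip_width: -0.0001
gripper_force: 0.0
```

Request:
arm_command(
  increments=[
    [[1, 0, 0, -0.006, 0], [1, 0, 0, 0, 0]],
  ],
)

```text
t: 9.15
position: [0.4973, 0.0391, 0.2896]
orientation: [-0.0, 0.253, 0.967, -0.0]
ft_force: [0.1, 1.4, -0.4]
grip_width: -0.0001
gripper_force: 0.0
```

Request:
arm_command(
  increments=[
    [[1, 0, 0, -0.006, 0], [1, 0, 0, 0, 0]],
  ],
)

```text
t: 9.35
position: [0.4973, 0.0391, 0.2881]
orientation: [-0.0, 0.253, 0.967, -0.0]
ft_force: [0.2, 1.5, 0.5]
grip_width: 0.0002
gripper_force: 0.0
```

Request:
arm_command(
  increments=[
    [[1, 0, 0, -0.006, 0], [1, 0, 0, 0, 0]],
  ],
)

```text
t: 9.55
position: [0.4973, 0.0391, 0.2866]
orientation: [-0.0, 0.253, 0.967, -0.0]
ft_force: [-0.3, -0.5, -0.6]
grip_width: -0.0002
gripper_force: 0.0
```

Request:
arm_command(
  increments=[
    [[1, 0, 0, -0.006, 0], [1, 0, 0, 0, 0]],
  ],
)

```text
t: 9.75
position: [0.4973, 0.0391, 0.2851]
orientation: [-0.0, 0.253, 0.967, -0.0]
ft_force: [0.5, -0.4, 0.0]
grip_width: -0.0003
gripper_force: 0.0
```

Request:
arm_command(
  increments=[
    [[1, 0, 0, -0.006, 0], [1, 0, 0, 0, 0]],
  ],
)

```text
t: 9.95
position: [0.4973, 0.0391, 0.2836]
orientation: [-0.0, 0.253, 0.967, -0.0]
ft_force: [-0.6, 0.4, -0.6]
grip_width: -0.0002
gripper_force: 0.0
```

Request:
arm_command(
  increments=[
    [[1, 0, 0, -0.006, 0], [1, 0, 0, 0, 0]],
  ],
)

```text
t: 10.15
position: [0.4973, 0.0391, 0.2821]
orientation: [-0.0, 0.253, 0.967, -0.0]
ft_force: [-0.6, -0.0, -0.3]
grip_width: 0.0001
gripper_force: 0.0
```

```bash
python3 - <<'E'
from bench import env, snapshot
import cv2, numpy as np
from h import *
s=env.sense(); W=snapshot("wrist");np.savez("pics/w4.npz",**W)
d=snapshot("scene");np.savez("pics/scene4.npz",**d)
print(proj(W,s["position"]),proj(d,s["position"]))
o=[cv2.resize(W["image"][120:320,140:420],(420,300)),cv2.resize(d["image"][90:190,230:356],(378,300),interpolation=cv2.INTER_CUBIC)]
cv2.imwrite("pics/c4.png",np.hstack(o)[:,:,::-1])
E
```

```text
[274.03662849 254.88079878] [291.75747069 137.60616613]
```

View pics/c4.png

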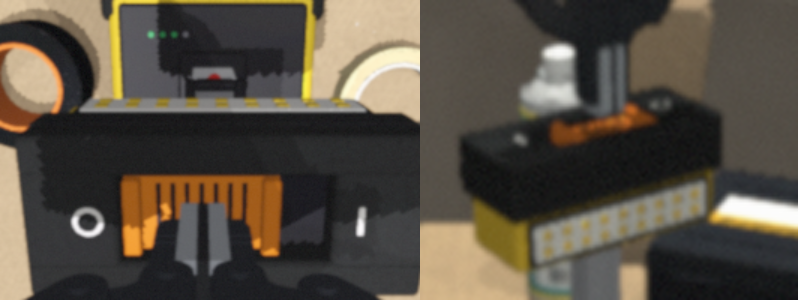

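The tips are inside the slide outline but not yet touching; line and ring are at (361,222) and (88,222) in the wrist crop. I'll triangulate the actual head height.

```bash
python3 - <<'E'
from h import *
S=dict(np.load("pics/scene4.npz"));T=dict(np.load("pics/w4.npz"));U=dict(np.load("pics/w2.npz"))
for k,a,b,c in(("line",(263.4,136.3),(380.7,268),(271.5,152.1)),("ring",(310,124.3),(198.7,268),(271.9,266.9))):
  for V,e in((T,b),(U,c)):
    p,q=S["position"],V["position"];r=ray(S,*a);w=ray(V,*e);r/=np.linalg.norm(r);w/=np.linalg.norm(w)
    x,*_=np.linalg.lstsq(np.c_[r,-w],q-p,rcond=None);A=p+r*x[0];B=q+w*x[1];print(k,((A+B)/2).round(4),np.linalg.norm(A-B).round(4))
for z in(.28,.285,.29,.297): print(z,plane(T,380.7,268,z)[:2].round(4),plane(T,198.7,268,z)[:2].round(4),np.linalg.norm(plane(T,380.7,268,z)-plane(T,198.7,268,z)))
E
```

```text
line [0.5237 0.0846 0.2964] 0.0001
line [0.5231 0.085  0.2967] 0.0008
ring [0.4798 0.0067 0.2967] 0.0003
ring [0.4793 0.0074 0.2971] 0.0005
0.28 [0.5335 0.0856] [ 0.4847 -0.001 ] 0.09942719019927965
0.285 [0.5305 0.0853] [0.4832 0.0013] 0.09641255432208555
0.29 [0.5275 0.085 ] [0.4816 0.0036] 0.09339791844489137
0.297 [0.5233 0.0845] [0.4795 0.0068] 0.08917742821681952
```

Request:
arm_command(
  increments=[
    [[1, 0, 0, -0.006, 0], [1, 0, 0, 0, 0]],
  ],
)

```text
t: 10.45
position: [0.4973, 0.0391, 0.2806]
orientation: [-0.0, 0.253, 0.967, -0.0]
ft_force: [-0.1, -0.8, 0.2]
grip_width: -0.0001
gripper_force: 0.0
```

Request:
arm_command(
  increments=[
    [[1, 0, 0, -0.006, 0], [1, 0, 0, 0, 0]],
  ],
)

```text
t: 10.65
position: [0.4973, 0.0391, 0.2791]
orientation: [-0.0, 0.253, 0.967, -0.0]
ft_force: [-0.8, -0.2, 0.0]
grip_width: -0.0001
gripper_force: 0.0
```

Request:
arm_command(
  increments=[
    [[1, 0, 0, -0.006, 0], [1, 0, 0, 0, 0]],
  ],
)

```text
t: 10.85
position: [0.4973, 0.0391, 0.2776]
orientation: [-0.0, 0.253, 0.967, -0.0]
ft_force: [0.1, -0.7, -0.3]
grip_width: -0.0003
gripper_force: 0.0
```

Request:
arm_command(
  increments=[
    [[1, 0, 0, -0.006, 0], [1, 0, 0, 0, 0]],
  ],
)

```text
t: 11.05
position: [0.4973, 0.0391, 0.2761]
orientation: [-0.0, 0.253, 0.967, -0.0]
ft_force: [-0.5, 0.2, -0.2]
grip_width: -0.0003
gripper_force: 0.0
```

Request:
arm_command(
  increments=[
    [[1, 0, 0, -0.006, 0], [1, 0, 0, 0, 0]],
  ],
)

```text
t: 11.25
position: [0.4973, 0.0391, 0.2746]
orientation: [-0.0, 0.253, 0.967, -0.0]
ft_force: [-0.0, 0.1, -0.6]
grip_width: 0.0001
gripper_force: 0.0
```

```bash
python3 - <<'E'
from bench import env, snapshot
import cv2, numpy as np
from h import *
s=env.sense(); W=snapshot("wrist");np.savez("pics/w5.npz",**W)
d=snapshot("scene");np.savez("pics/scene5.npz",**d)
print(s["position"],s["ft_force"],proj(W,s["position"]),proj(d,s["position"]))
o=[cv2.resize(W["image"][160:300,160:356],(420,300),interpolation=cv2.INTER_CUBIC),cv2.resize(d["image"][100:160,255:331],(380,300),interpolation=cv2.INTER_CUBIC)]
cv2.imwrite("pics/c5.png",np.hstack(o)[:,:,::-1])
E
```

```text
[0.49728426 0.03910392 0.27460203] [-0.02512161  0.13835452 -0.5892065 ] [274.01495716 254.88612193] [291.84323129 141.87762332]
```

View pics/c5.png

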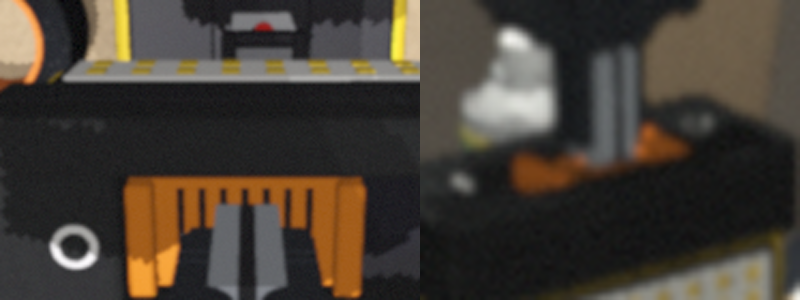

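The tips are now down between the ribs and centred (crop columns 205–285, slide 125–365). The physical tips sit a bit behind the TCP, so I'll keep going in small steps.

Request:
arm_command(
  increments=[
    [[1, 0, 0, -0.005, 0], [1, 0, 0, 0, 0]],
  ],
)

```text
t: 11.55
position: [0.4973, 0.0391, 0.2734]
orientation: [-0.0, 0.253, 0.967, -0.0]
ft_force: [-0.1, -0.3, -0.3]
grip_width: 0.0001
gripper_force: 0.0
```

Request:
arm_command(
  increments=[
    [[1, 0, 0, -0.005, 0], [1, 0, 0, 0, 0]],
  ],
)

```text
t: 11.75
position: [0.4973, 0.0391, 0.2721]
orientation: [-0.0, 0.253, 0.967, -0.0]
ft_force: [-0.3, -0.2, -0.0]
grip_width: 0.0001
gripper_force: 0.0
```

Request:
arm_command(
  increments=[
    [[1, 0, 0, -0.005, 0], [1, 0, 0, 0, 0]],
  ],
)

```text
t: 11.95
position: [0.4973, 0.0391, 0.2709]
orientation: [-0.0, 0.253, 0.967, -0.0]
ft_force: [-0.7, -0.2, -0.3]
grip_width: 0.0002
gripper_force: 0.0
```

```bash
python3 - <<'E'
from bench import snapshot
import cv2
from h import *
snaps={n:dict(np.load(f"pics/{n}.npz")) for n in("w4","w5","scene3","scene4","scene5")}
snaps["w6"]=snapshot("wrist");snaps["scene6"]=snapshot("scene")
np.savez("pics/w6.npz",**snaps["w6"]);np.savez("pics/scene6.npz",**snaps["scene6"])
for n,d in snaps.items():
    e=proj(d,[.4797,.0069,.2967]); u,v=e.astype(int); r=14 if n[0]=="w" else 7
    g=cv2.cvtColor(d["image"],cv2.COLOR_RGB2GRAY)[v-r:v+r,u-r:u+r]; y,x=np.nonzero(g>.6*g.max()+0)
    print(n,e.round(1),"seen",(x.mean()+u-r).round(1),(y.mean()+v-r).round(1))
E
```

```text
w4 [199.2 267.9] seen 197.7 269.3
w5 [195.7 275. ] seen 194.0 276.8
scene3 [310.1 124.4] seen 308.8 121.8
scene4 [310.1 124.4] seen 308.9 121.5
scene5 [310.1 124.4] seen 308.9 121.4
w6 [193.9 278.8] seen 192.0 280.4
scene6 [310.1 124.4] seen 308.8 121.1
```

Request:
arm_command(
  increments=[
    [[1, 0, 0, -0.005, 0], [1, 0, 0, 0, 0]],
  ],
)

```text
t: 12.25
position: [0.4974, 0.0391, 0.2703]
orientation: [0.0, 0.253, 0.967, 0.0]
ft_force: [-0.7, 0.5, 4.4]
grip_width: -0.0003
gripper_force: 2.1
```

Request:
arm_command(
  increments=[
    [[1, 0, 0, -0.005, 0], [1, 0, 0, 0, 0]],
  ],
)

```text
t: 12.45
position: [0.4974, 0.0391, 0.2688]
orientation: [0.0, 0.253, 0.967, 0.0]
ft_force: [-0.9, 0.2, 5.5]
grip_width: 0.0
gripper_force: 2.3
```

Request:
arm_command(
  increments=[
    [[1, 0, 0, -0.005, 0], [1, 0, 0, 0, 0]],
  ],
)

```text
t: 12.65
position: [0.4974, 0.0391, 0.2674]
orientation: [0.0, 0.253, 0.967, 0.0]
ft_force: [-0.4, 0.0, 5.6]
grip_width: -0.0002
gripper_force: 2.3
```

Contact came at TCP z≈0.270, and the head is now sinking through its play at about 5.5 N.

Request:
arm_command(
  increments=[
    [[1, 0, 0, -0.005, 0], [1, 0, 0, 0, 0]],
  ],
)

```text
t: 12.85
position: [0.4974, 0.0391, 0.266]
orientation: [0.0, 0.253, 0.967, 0.0]
ft_force: [-0.2, 0.6, 5.0]
grip_width: 0.0
gripper_force: 2.3
```

Request:
arm_command(
  increments=[
    [[1, 0, 0, -0.005, 0], [1, 0, 0, 0, 0]],
  ],
)

```text
t: 13.05
position: [0.4974, 0.0391, 0.2648]
orientation: [0.0, 0.253, 0.967, 0.0]
ft_force: [-1.5, 0.1, 5.7]
grip_width: 0.0
gripper_force: 2.8
```

Request:
arm_command(
  increments=[
    [[1, 0, 0, -0.005, 0], [1, 0, 0, 0, 0]],
  ],
)

```text
t: 13.25
position: [0.4974, 0.0391, 0.2638]
orientation: [0.0, 0.253, 0.967, 0.0]
ft_force: [-1.1, -0.4, 5.9]
grip_width: 0.0
gripper_force: 3.4
```

Request:
arm_command(
  increments=[
    [[1, 0, 0, -0.004, 0], [1, 0, 0, 0, 0]],
  ],
)

```text
t: 13.45
position: [0.4974, 0.0391, 0.263]
orientation: [0.0, 0.253, 0.967, 0.0]
ft_force: [-1.5, 0.0, 8.2]
grip_width: 0.0002
gripper_force: 3.9
```

Request:
arm_command(
  increments=[
    [[1, 0, 0, -0.004, 0], [1, 0, 0, 0, 0]],
  ],
)

```text
t: 13.65
position: [0.4975, 0.0391, 0.2622]
orientation: [0.001, 0.253, 0.967, 0.0]
ft_force: [-1.5, 0.1, 9.1]
grip_width: -0.0001
gripper_force: 4.3
```

Request:
arm_command(
  increments=[
    [[1, 0, 0, -0.004, 0], [1, 0, 0, 0, 0]],
  ],
)

```text
t: 13.85
position: [0.4975, 0.0391, 0.2615]
orientation: [0.001, 0.253, 0.967, 0.0]
ft_force: [-2.1, -0.1, 9.4]
grip_width: -0.0002
gripper_force: 4.7
```

Request:
arm_command(
  increments=[
    [[1, 0, 0, -0.003, 0], [1, 0, 0, 0, 0], [1, 0.003, 0.0052, 0, 0], [1, 0.003, 0.0052, 0, 0]],
  ],
)

```text
t: 14.25
position: [0.499, 0.0418, 0.2613]
orientation: [0.001, 0.253, 0.967, 0.0]
ft_force: [-3.1, -0.1, 11.4]
grip_width: 0.0001
gripper_force: 6.1
```

Request:
arm_command(
  increments=[
    [[1, 0.003, 0.0052, 0, 0], [1, 0.003, 0.0052, 0, 0], [1, 0, 0, 0, 0]],
  ],
)

```text
t: 14.55
position: [0.5006, 0.0446, 0.2613]
orientation: [0.001, 0.253, 0.967, 0.001]
ft_force: [-2.5, 0.2, 11.5]
grip_width: 0.0001
gripper_force: 6.0
```

Request:
arm_command(
  increments=[
    [[1, 0.003, 0.0052, 0, 0], [1, 0.003, 0.0052, 0, 0], [1, 0.003, 0.0052, 0, 0], [1, 0, 0, 0, 0]],
  ],
)

```text
t: 14.95
position: [0.5028, 0.0485, 0.2613]
orientation: [0.001, 0.253, 0.967, 0.001]
ft_force: [-3.1, 0.9, 12.8]
grip_width: 0.0002
gripper_force: 6.0
```

Request:
arm_command(
  increments=[
    [[1, 0.003, 0.0052, 0, 0], [1, 0.003, 0.0052, 0, 0], [1, 0, 0, 0, 0]],
  ],
)

```text
t: 15.25
position: [0.5043, 0.0511, 0.2613]
orientation: [0.001, 0.253, 0.967, 0.001]
ft_force: [-2.6, 0.6, 11.5]
grip_width: 0.0002
gripper_force: 6.0
```

Request:
arm_command(
  increments=[
    [[1, 0.003, 0.0052, 0, 0], [1, 0.003, 0.0052, 0, 0], [1, 0, 0, 0, 0]],
  ],
)

```text
t: 15.55
position: [0.5054, 0.0531, 0.2612]
orientation: [0.001, 0.253, 0.967, -0.0]
ft_force: [-3.8, -1.7, 13.5]
grip_width: 0.0
gripper_force: 6.4
```

Request:
arm_command(
  increments=[
    [[1, 0.002, 0.0035, 0, 0], [1, 0, 0, 0, 0]],
  ],
)

```text
t: 15.75
position: [0.5054, 0.0532, 0.2612]
orientation: [0.001, 0.253, 0.967, -0.001]
ft_force: [-5.4, -4.3, 12.7]
grip_width: 0.0003
gripper_force: 6.7
```

Request:
arm_command(
  increments=[
    [[1, 0.002, 0.0035, 0, 0], [1, 0, 0, 0, 0]],
  ],
)

```text
t: 15.95
position: [0.5055, 0.0533, 0.2612]
orientation: [0.001, 0.254, 0.967, -0.002]
ft_force: [-6.0, -7.5, 14.4]
grip_width: -0.0002
gripper_force: 7.1
```

```bash
python3 - <<'E'
from bench import env, snapshot
import cv2, numpy as np
from h import *
s=env.sense(); W=snapshot("wrist");d=snapshot("scene");print(s["position"],s["ft_force"])
o=[cv2.resize(W["image"][160:300,160:440],(500,250),interpolation=cv2.INTER_CUBIC),cv2.resize(d["image"][105:165,255:327],(300,250),interpolation=cv2.INTER_CUBIC)]
cv2.imwrite("pics/c7.png",np.hstack(o)[:,:,::-1])
E
```

```text
[0.50547164 0.05327586 0.26121229] [-5.98765228 -7.49241788 14.38125805]
```

View pics/c7.png

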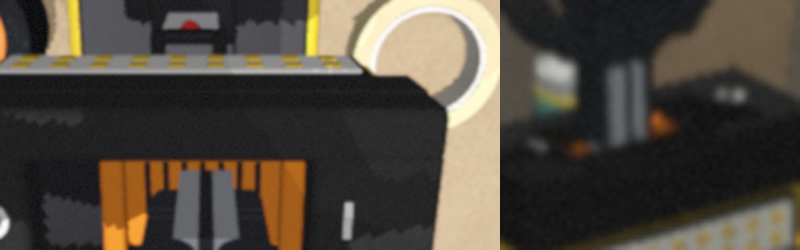

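The slide is over at the line end, with position stuck and side force building. I'll ease the side force a little and lift slowly.

Request:
arm_command(
  increments=[
    [[1, -0.002, -0.0035, 0, 0], [1, 0, 0, -0.0, 0], [1, 0, 0, 0.006, 0], [1, 0, 0, 0.006, 0], [1, 0, 0, 0.006, 0], [1, 0, 0, 0.006, 0], [1, 0, 0, 0.006, 0], [1, 0, 0, 0.006, 0], [1, 0, 0, 0.01, 0], [1, 0, 0, 0.01, 0], [1, 0, 0, 0, 0]],
  ],
)

```text
t: 17.15
position: [0.5063, 0.0544, 0.274]
orientation: [0.0, 0.253, 0.967, 0.0]
ft_force: [1.1, 0.2, 0.0]
grip_width: -0.0003
gripper_force: 0.0
```

Request:
arm_command(
  increments=[
    [[1, 0, 0, 0.03, 0], [1, 0, 0, 0.06, 0], [1, 0, 0, 0.12, 0], [1, 0, 0, 0.16, 0], [1, 0, 0, 0, 0], [1, 0, 0, 0, 0]],
  ],
)

```text
t: 17.75
position: [0.5067, 0.0544, 0.3675]
orientation: [0.001, 0.253, 0.967, 0.0]
ft_force: [0.3, 0.7, -0.9]
grip_width: 0.0001
gripper_force: 0.0
```

```bash
python3 - <<'E'
from bench import env, snapshot
import cv2, numpy as np
s=env.sense(); W=snapshot("wrist");d=snapshot("scene");print(s["t"],s["position"],s["ft_force"])
o=[cv2.resize(W["image"],(400,300)),cv2.resize(d["image"][100:250,225:425],(400,300),interpolation=cv2.INTER_CUBIC)]
cv2.imwrite("pics/c8.png",np.hstack(o)[:,:,::-1])
E
```

```text
17.75 [0.50670634 0.05438361 0.36746923] [ 0.26853983  0.67187701 -0.89876568]
```

View pics/c8.png

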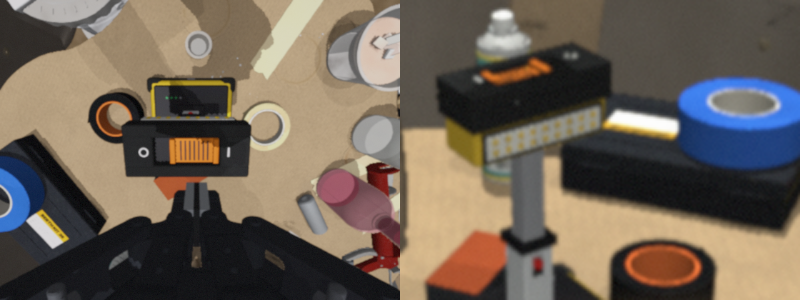

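The slide now sits at the line end: columns 169–219, between the ring at 143 and the line at 228, which is about +8 mm from centre. The red button shows in its hole, the lamp is upright and its neighbours haven't moved. Handing in.

```bash
python3 -c "
from bench import env
print(env.sign_off())"
```

```text
the job is handed in; nothing more can be done
None
```

I handed the job in at about 18 s: the mast is up with its red lock button out, the thumb slide is at on, and the lamp and the things round it look undisturbed. I saw no pass/fail result, and I judged that the slide popped up only from the last picture and from the finger force dropping to zero.

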